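# Walk a stuck circulator-pump head off its volute with a mallet

### The job

The unbolted motor head of the heating pump is stuck in its volute by a swollen O-ring. Take the block mallet and drive the head off towards its motor with light taps (never more than 20 N) on the back of its left and right lugs, changing sides as each side jams, until the gap is at least 10 mm at both lugs; only the mallet may touch the pump. Then stand the mallet back on its head where it stood, let go, and leave the other things on the worktop where they are.

Things in the scene. Friction and masses are not known exactly. Their poses are not given: they have to be found in the camera images.
- pump: Inline circulator pump on a bolted-down stand, its axis level, 100 mm above the worktop. Origin: centre of the underside of the 170 x 130 x 12 mm base plate, on the worktop. z up; x along the pump's axis, away from the robot: the red motor lies on the -x side, the fixed dark iron volute on the +x side; y to the left seen from the robot.
- volute_face (a point): Middle of the volute's joint face: on the axis at x = -20 mm in the pump's frame, axes as the pump's. The volute is a drum of 46 mm radius from here to x = +42 mm. Pipe flanges of 42 mm radius, centred at pump x = 12 mm, lie below and above it.
- pump_top (a point): Centre of the upper pipe flange's top, the pump's highest point, 178 mm above the worktop. The motor's terminal box reaches 163 mm.
- head_centre (a point): Middle of the flange face of the motor head, which plugs into the volute with a 26 mm spigot; moves with the head, axes as the pump's. A swollen O-ring grips the spigot by dry friction, equally at its left and right, 40 mm from the axis, so the head stays where it is left. It can slide out by 16 mm along the pump's -x, to the nuts on the guide studs. Starts 2 to 5 mm out, a little askew.
- motor_end (a point): Centre of the motor's outer end, on its axis, 131 mm from the flange face. The head jams when about 0.025 rad askew (one lug 4 mm ahead of the other). A push on one lug at 8 to 12 N swings that side out round the far side of the spigot (the other lug goes back about 1 mm for 3 mm). Once jammed, or pushed in the middle, it takes over 25 N to move: change sides instead.
- lug_left (a point): Centre of the struck back face of the left (+y) lug of the head's aluminium flange (12 mm thick), 76 mm left of the axis, 100 mm up. The face looks to the pump's +x and stands free beside the volute from y = 55 to 90 mm; it is 36 mm tall. Axes as the head's. Gap at this lug = -20 mm minus this point's x in the pump's frame. A mallet centred here clears the volute by 12 mm.
- lug_right (a point): The same for the right (-y) lug, 76 mm right of the axis.
- mallet: Block mallet standing on its head, handle up, 151 mm tall, 0.4 kg. Origin: centre of its underside; z up. Head 70 mm along its x (striking axis) x 36 x 56 mm tall, its middle 28 mm up, a black rubber face at each x end. Handle 22 mm along x, 28 mm along y, from 56 to 151 mm up. Gripped across x on its top 40 mm, fingertips down, with 80 N or more it stays straight under the taps.
- spray_can: Blue spray can, 52 mm across, 150 mm tall; origin at the centre of its underside. Bystander; it and the mallet may have changed places.
- bolt_tray: Small steel tray with the removed bolts, 120 x 90 x 25 mm; origin under its centre. Bystander.
- wrench: Wrench lying flat. Bystander.
- screwdriver: Screwdriver lying flat. Bystander.
- new_gasket: Green ring gasket, 90 mm across, 5 mm thick. Bystander.
- pvc_tee: White plastic pipe tee, 100 mm long, 50 mm high. Bystander.
Not all that is in view belongs to the job. What is shaped like the mallet but orange or purple is not meant.

How it is judged:
On the way, in this order (a step that is already met when the one before it is completed fails the run):
1. the mallet is lifted off the worktop (height (world z) of mallet above 0.03 m), for 0.2 s.
2. with the mallet, the head is driven out to a gap of at least 10 mm at both lugs (x of each of lug_left, lug_right in the frame of pump below -0.03 m and height (world z) of mallet above 0.03 m), for 0.2 s.
At the end, for the whole second after the job is handed in: The gap is at least 10 mm at both lugs; the mallet stands upright on its head (within 0.1 rad), at rest, within 50 mm of where it stood, released (x of each of lug_left, lug_right in the frame of pump below -0.03 m and distance of mallet from where it was at the start of the episode below 0.05 m and angle between mallet's own z axis and vertical below 0.1 rad and linear speed of mallet below 0.02 m/s and contact force between mallet and pump below 0.1 N); the robot touches nothing.
It fails at once if the mallet presses on or strikes the pump with more than 20 N (contact force between mallet and pump above 20 N).
It fails at once if the robot itself touches the pump (more than 1 N) (contact force between any of the arm, the fingers and pump above 1 N).
It fails at once if a bystander is moved more than 30 mm (distance of any of spray_can, bolt_tray, wrench, screwdriver, new_gasket, pvc_tee from where it was at the start of the episode above 0.03 m).
It also fails if it takes over 72 s, if anything falls off the work surface, if the arm or the gripper's body presses on something with over 40 N, if the wrist force passes 120 N, or if a joint passes its speed limit or range.

### The arm

A 6-joint arm with a two-finger parallel gripper is mounted at the origin on the work surface. World frame = base frame: x ahead of the robot, y to its left, z up, the work surface at z = 0. Lengths are in m, angles in rad, forces in N, time in s.
With the tool pointing down it reaches from about 0.275 to 0.825 m from the base axis. Payload 5.2 kg.
Tool frame: the origin (TCP) lies between the finger pads; the fingertips stand 17 mm ahead of it and the grasp point (between the pads) lies 2 mm behind it (arm.nose_length is the distance from the TCP to the fingertips, in m); z points along the fingers, y is the line along which they close (so a half turn about z gives the same grasp; the last joint's range is limited). The gripper opens to 93 mm and grips with 3 to 60 N. Pads are 15 mm wide; open, the fingers measure 128 mm over their backs; the gripper's body (75 mm by 188 mm) begins 65 mm behind the grasp point.
Start: joints at [-1.318, 0.259, 1.535, -0, 1.348, -0.203], TCP at [0.242, -0.494, 0.236] pointing down, gripper open.
Joint ranges: [-3.14, 3.14], [-0.91, 2.08], [0.19, 2.58], [-1.22, 4.36], [0.22, 2.71], [-3.12, 3.12]. Speed limits (rad/s): [2.57, 2.57, 3.14, 3.14, 3.14, 3.14].

### API

Orientations are given as a rotation vector (axis times angle).
In Python, from bench import sense, eyes, arm gives the robot as it stands.
- The arm moves only by the tool step_arm, never from a script. Its argument "plan" is a list of rows, each an object with "travel": the shift along the world's x, y, z in mm, a list of three; "twist": the turn about the world's z in degrees; "fingers": the opening, from 0 (shut) to 1 (fully open). A call has 1 to 20 rows; each row shifts and turns the commanded pose from where the row before left it; what a row does not reach is not made up. A row lasts 1/8 s, in which the tool goes at most 62.5 mm and 10.7 degrees, less where a joint would pass 70% of its speed; a pose out of reach is approached as far as the arm can. A call is refused whole if a number of a shift passes 62.5 or a number of a turn 10.7, either way. A call with a gripper value outside its range is refused whole. The fingers move at their own pace and stop on an object; "squeeze" is the grip in N (left out, the last holds). Time passes only in rows, so rows that do not move let the fingers close. It gives the time, the measured TCP pose, the force, the opening and the grip force at its end, in the units of the state.
- sense(): the state, without advancing time (a new reading comes with each control period).
- eyes.camera(name): name is "scene" or "top"; returns a dict with "color" (384x512x3 uint8, red, green, blue), "range_z" (384x512 float32, m along the optical axis (not along the pixel's ray), 0 where there is no reading), "camera_matrix" (3x3 intrinsics, pixels), "view" (4x4, takes a point from world to camera coordinates). Camera axes: x right, y up, looking along -z (the intrinsics and any distortion apply to the point x, -y, -z); pixel columns grow to the right and rows downward; lengths in m; the calibration is good to about 2 mm. A picture is of the moment at which its call begins.
- arm.finish_job(): hands the job in; it is judged then, once.
The state is a dict: "t": time; "q": joint angles; "qvel": joint speeds; "joint_efforts": joint torques, N m; "ee_pos": TCP position; "ee_rot": TCP orientation; "ft_force": force on the tool from outside, world axes, zero at the start; "torque": the same for the moment, N m; "width": finger opening in m; "grasp_force": force on a finger pad.
Only numpy, scipy, OpenCV 4.12 (cv2) and the standard library are available. Lean on these libraries where they do the work, as an engineer would, in place of code of your own. Each camera call takes 0.05 s, during which the arm holds its last target. There are 200 camera calls.

## Working session

There is one attempt and no reset: what is moved stays moved. The work goes in short steps, Python scripts to look and compute and a tool call to move; the robot and the scene stay as the last step left them, time stands still between calls to the robot, and variables do not carry over. Pictures are saved under pics/ and viewed, at most 10 in all, crops included, and the job is handed in when it is done.

Besides the shell and the picture viewer there is one more tool, called as name(argument=value, ...), one argument or row to a line, values as JSON. step_arm: Moves the arm, as the interface text tells. Its arguments: {"type":"object","properties":{"plan":{"type":"array","items":{"type":"object","properties":{"travel":{"type":"array","items":{"type":"number"}},"twist":{"type":"number"},"fingers":{"type":"number"}}}},"squeeze":{"type":"number"}},"required":["plan"]}

```bash
mkdir -p pics; cat > h.py <<'E'
import numpy as np,cv2
from bench import sense,eyes,arm
def look(n,save=None):
    c=eyes.camera(n)
    if save: cv2.imwrite('pics/'+save,cv2.cvtColor(c['color'],cv2.COLOR_RGB2BGR))
    z=c['range_z'].astype(float);K=c['camera_matrix'];V=np.linalg.inv(c['view'])
    v,u=np.mgrid[:z.shape[0],:z.shape[1]]
    P=np.stack([(u-K[0,2])/K[0,0]*z,-(v-K[1,2])/K[1,1]*z,-z],-1)
    W=P@V[:3,:3].T+V[:3,3]; W[z==0]=np.nan
    return c,W
E
python3 - <<'E'
from h import *
for n in('top','scene'):
    c,W=look(n,n+'0.png'); np.savez('/tmp/'+n,W=W,c=c['color']); print(c['camera_matrix'],c['view'])
print(sense())
E
```

```text
[[418.55250832   0.         254.45912461]
 [  0.         418.55250832 190.37720163]
 [  0.           0.           1.        ]] [[ 0.01264824 -0.99986386  0.01059647 -0.0182309 ]
 [ 0.98913991  0.01406308  0.14630264 -0.56097385]
 [-0.14643174  0.00863092  0.98918312 -1.05758144]
 [ 0.          0.          0.          1.        ]]
[[415.95975469   0.         249.91701215]
 [  0.         415.95975469 195.27687487]
 [  0.           0.           1.        ]] [[-0.813998    0.58085818  0.00332233  0.47888089]
 [-0.50191408 -0.70622401  0.49932946  0.22133553]
 [ 0.29238591  0.40478566  0.86640583 -1.19210323]
 [ 0.          0.          0.          1.        ]]
{'t': 0.1, 'q': array([-1.31783196e+00,  2.59279477e-01,  1.53596826e+00,  3.70117138e-06,
        1.34799737e+00, -2.02793456e-01]), 'qvel': array([-5.62850053e-04, -2.73192741e-05, -1.99027094e-03,  6.37478726e-04,
        1.31909873e-03, -3.76118429e-04]), 'joint_efforts': array([ 2.14844527e-03, -4.38213658e+01, -2.84646624e+01,  7.19764014e-02,
        3.62466183e-02, -3.81309269e-05]), 'ee_pos': array([ 0.24198596, -0.49339088,  0.23489794]), 'ee_rot': array([-3.05876644e+00, -7.09348320e-01,  5.94079737e-05]), 'ft_force': array([ 0.37770559, -0.78641491, -0.41993053]), 'torque': array([ 0.01682815, -0.01268038, -0.01328151]), 'grasp_force': 0.0, 'width': 0.09298754070655328}
```

View pics/top0.png

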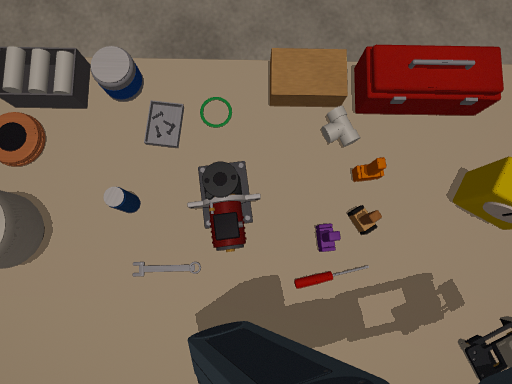

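View pics/scene0.png

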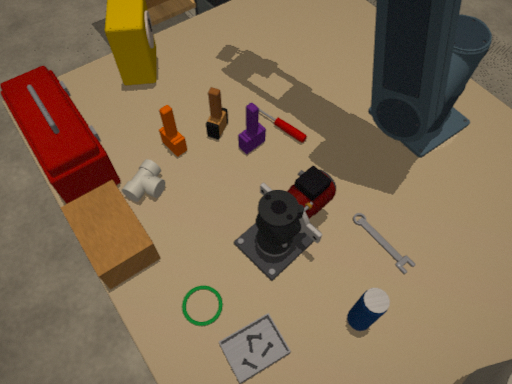

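The top view shows the wooden mallet at about (365,219), with orange and purple lookalikes at (370,170) and (327,237). The pump is at (225,205) with its silver lugs spanning (190–258, 200), and the spray can is at (122,200).

```bash
python3 - <<'E'
from h import *
d=np.load('/tmp/top.npz');W=d['W'];C=d['c'];X,Y,Z=W[...,0],W[...,1],W[...,2]
v,u=np.mgrid[:384,:512]
def rect(m,n):
    p=W[m][:,:2]; r=cv2.minAreaRect((p*1000).astype(np.float32)); print(n,m.sum(),r, 'z',np.percentile(W[m][:,2],[5,50,95]).round(4)); return p
box=lambda a,b,c,e:(u>=a)&(u<=b)&(v>=c)&(v<=e)
m=box(343,385,203,236)
print('table z',np.nanmedian(Z[box(270,300,160,200)]))
rect(m&(Z>.14)&(Z<.16),'handle top'); rect(m&(Z>.045)&(Z<.065),'head top'); rect(m&(Z>.03),'all')
m=box(185,262,155,255)
rect(m&(Z>.006)&(Z<.018),'plate'); rect(m&(Z>.168)&(Z<.19),'top flange'); 
l=m&(Z>.108)&(Z<.125)&(C.min(-1)>90); rect(l,'lugs'); 
for s,q in(('L',l&(u<205)),('R',l&(u>247))): rect(q,s)
b=m&(Z>.155)&(Z<.168);rect(b,'tbox')
red=m&(C[...,0]>90)&(C[...,1]<50)&(Z>.1);rect(red,'motor')
for n,bb in(('purple',(312,345,220,255)),('orange',(348,390,155,185)),('can',(100,145,180,215)),('tee',(320,362,105,150)),('tray',(140,190,98,152)),('gasket',(195,235,92,132))):
    rect(box(*bb)&(Z>.004 if n=='gasket' else Z>.012),n)
im=cv2.cvtColor(C,cv2.COLOR_RGB2BGR)
a=cv2.resize(im[155:255,180:265],None,fx=4.5,fy=4.5,interpolation=2);b=cv2.resize(im[155:255,310:395],None,fx=4.5,fy=4.5,interpolation=2)
cv2.imwrite('pics/crop.png',np.hstack([a,b]))
E
```

```text
table z -0.0016608303425122983
handle top 114 ((488.3904113769531, -293.69036865234375), (21.470590591430664, 26.68845558166504), 33.09305953979492) z [0.1427 0.1484 0.1525]
head top 278 ((488.3558044433594, -293.79461669921875), (70.05821990966797, 36.02047348022461), 31.79677391052246) z [0.0485 0.0538 0.0579]
all 522 ((488.2490234375, -293.6223449707031), (70.05821990966797, 36.42580032348633), 31.79677391052246) z [0.0395 0.0556 0.1503]
plate 755 ((555.3140258789062, 69.26702880859375), (170.2725830078125, 129.9147186279297), 8.273427963256836) z [0.0074 0.0106 0.0154]
top flange 1052 ((567.3405151367188, 70.95335388183594), (82.32536315917969, 81.98619842529297), 7.218977928161621) z [0.1729 0.1766 0.1795]
lugs 150 ((526.1309814453125, 64.98137664794922), (11.624717712402344, 179.0995635986328), 8.26081371307373) z [0.1127 0.1158 0.1198]
L 74 ((516.3399047851562, 132.56961059570312), (11.494596481323242, 42.54218292236328), 8.974444389343262) z [0.113  0.116  0.1192]
R 56 ((536.5485229492188, -9.064603805541992), (10.735727310180664, 29.462064743041992), 2.2363486289978027) z [0
[... 395 characters left out ...]
0522461) z [0.0287 0.0549 0.1501]
orange 542 ((616.3134155273438, -312.1031494140625), (36.47444152832031, 69.8974609375), 7.628429889678955) z [0.0219 0.0562 0.1492]
can 679 ((525.1038818359375, 321.0850524902344), (48.89815902709961, 50.20332336425781), 10.604100227355957) z [0.0275 0.1403 0.1511]
tee 960 ((749.61865234375, -247.89907836914062), (118.9584732055664, 115.79581451416016), 0.7725435495376587) z [0.0192 0.042  0.0495]
tray 368 ((746.962890625, 240.67691040039062), (91.36412811279297, 122.29441833496094), 83.84892272949219) z [0.0126 0.0209 0.0263]
gasket 124 ((789.879638671875, 99.93647766113281), (87.4513168334961, 93.87379455566406), 85.3438491821289) z [0.0041 0.005  0.0079]
```

View pics/crop.png

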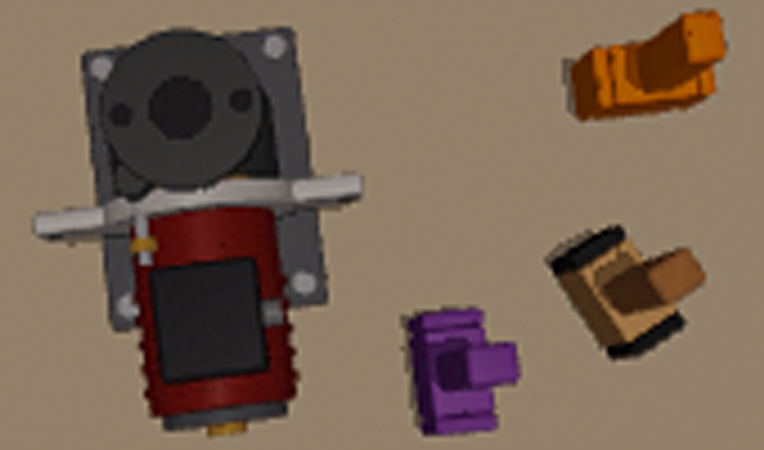

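The mallet is at (488, -294) mm with a yaw of 31.8°. The pump origin is at (555.3, 69.3) mm with a yaw of 8.2°. I'll move above the mallet first.

step_arm(
  plan=[
    {"travel":[27.4,22.2,0],"twist":10.6,"fingers":1},
    {"travel":[27.4,22.2,0],"twist":10.6,"fingers":1},
    {"travel":[27.4,22.2,0],"twist":10.6,"fingers":1},
    {"travel":[27.4,22.2,0],"twist":10.6,"fingers":1},
    {"travel":[27.4,22.2,0],"twist":10.6,"fingers":1},
    {"travel":[27.4,22.2,0],"twist":10.6,"fingers":1},
    {"travel":[27.4,22.2,0],"twist":10.6,"fingers":1},
    {"travel":[27.4,22.2,0],"twist":10.6,"fingers":1},
    {"travel":[27.4,22.2,0],"twist":10.6,"fingers":1},
    {"travel":[0,0,0],"twist":0,"fingers":1},
    {"travel":[0,0,0],"twist":0,"fingers":1},
  ],
  squeeze=60,
)

```text
t: 1.48
ee_pos: [0.4882, -0.2942, 0.2352]
ee_rot: [-1.536, -2.739, 0.001]
ft_force: [-0.4, 0.2, -0.1]
width: 0.0931
grasp_force: 0.0
```

step_arm(
  plan=[
    {"travel":[0,0.5,-32],"twist":0.3,"fingers":1},
    {"travel":[0,0,-32],"twist":0,"fingers":1},
    {"travel":[0,0,-32],"twist":0,"fingers":1},
    {"travel":[0,0,-28],"twist":0,"fingers":1},
    {"travel":[0,0,0],"twist":0,"fingers":1},
    {"travel":[0,0,0],"twist":0,"fingers":0},
    {"travel":[0,0,0],"twist":0,"fingers":0},
    {"travel":[0,0,0],"twist":0,"fingers":0},
    {"travel":[0,0,0],"twist":0,"fingers":0},
    {"travel":[0,0,0],"twist":0,"fingers":0},
    {"travel":[0,0,0],"twist":0,"fingers":0},
  ],
  squeeze=60,
)

```text
t: 2.85
ee_pos: [0.4887, -0.2935, 0.1117]
ee_rot: [-1.527, -2.745, 0.0]
ft_force: [-1.0, -0.0, -0.3]
width: 0.0375
grasp_force: 0.0
```

step_arm(
  plan=[
    {"travel":[0,0,0],"twist":0,"fingers":0},
    {"travel":[0,0,0],"twist":0,"fingers":0},
    {"travel":[0,0,0],"twist":0,"fingers":0},
    {"travel":[0,0,0],"twist":0,"fingers":0},
  ],
  squeeze=60,
)

```text
t: 3.35
ee_pos: [0.4887, -0.2935, 0.1115]
ee_rot: [-1.527, -2.745, -0.0]
ft_force: [0.8, 1.0, -0.9]
width: 0.0221
grasp_force: 59.6
```

step_arm(
  plan=[
    {"travel":[0,0,20],"twist":0,"fingers":0},
    {"travel":[0,0,50],"twist":0,"fingers":0},
    {"travel":[0,0,54],"twist":0,"fingers":0},
    {"travel":[0,0,50],"twist":0,"fingers":0},
    {"travel":[14.1,36.6,0],"twist":-2.95,"fingers":0},
    {"travel":[14.1,36.6,0],"twist":-2.95,"fingers":0},
    {"travel":[14.1,36.6,0],"twist":-2.95,"fingers":0},
    {"travel":[14.1,36.6,0],"twist":-2.95,"fingers":0},
    {"travel":[14.1,36.6,0],"twist":-2.95,"fingers":0},
    {"travel":[14.1,36.6,0],"twist":-2.95,"fingers":0},
    {"travel":[14.1,36.6,0],"twist":-2.95,"fingers":0},
    {"travel":[14.1,36.6,0],"twist":-2.95,"fingers":0},
    {"travel":[0,0,0],"twist":0,"fingers":0},
    {"travel":[0,0,0],"twist":0,"fingers":0},
  ],
)

```text
t: 5.1
ee_pos: [0.601, -0.001, 0.285]
ee_rot: [-2.055, -2.375, 0.002]
ft_force: [-0.6, -0.4, -2.6]
width: 0.022
grasp_force: 59.9
```

```bash
cat >> h.py <<'E'
O=np.array([.5553,.0693]);a=np.radians(8.2);R=np.array([[np.cos(a),-np.sin(a)],[np.sin(a),np.cos(a)]])
def pose():
    s=sense();r=s['ee_rot'];yaw=np.degrees(2*np.arctan2(r[1],r[0]))-90
    print('t %.2f pump xy mm'%s['t'],(R.T@(s['ee_pos'][:2]-O)*1000).round(1),'z',(s['ee_pos'][2]*1000).round(1),'yaw',((yaw+90)%180-90).round(2),'F along',(R.T@s['ft_force'][:2]).round(1),'tilt',r[2].round(3),s['width'],s['grasp_force'])
E
python3 - <<'E'
from h import *
pose(); look('top','t1.png');look('scene','s1.png')
c,W=look('scene')
b=cv2.cvtColor(c['color'],cv2.COLOR_RGB2BGR)[80:280,180:380]
cv2.imwrite('pics/s1c.png',cv2.resize(b,None,fx=3,fy=3,interpolation=2))
E
```

```text
t 5.10 pump xy mm [ 35.3 -76.1] z 285.0 yaw 8.27 F along [-0.7 -0.3] tilt 0.002 0.02198127265240471 59.86683189868927
```

View pics/s1c.png

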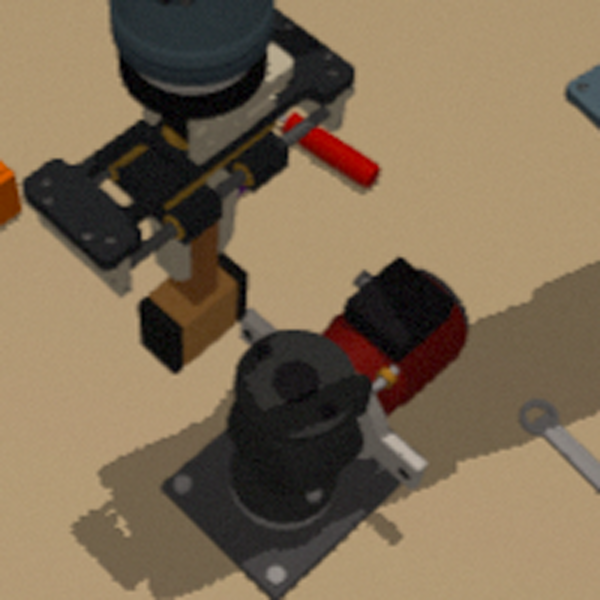

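The crop shows the mallet held straight at about (195,300), behind the right lug. I'll lower it and approach the lug.

step_arm(
  plan=[
    {"travel":[0,0,-30],"fingers":0},
    {"travel":[0,0,-40],"fingers":0},
    {"travel":[0,0,-31.5],"fingers":0},
    {"travel":[-7,-1,0],"fingers":0},
    {"travel":[-7,-1,0],"fingers":0},
    {"travel":[-4,-0.6,0],"fingers":0},
    {"travel":[-2,-0.3,0],"fingers":0},
    {"travel":[0,0,0],"fingers":0},
  ],
)

```text
schema error: expected keys travel, twist, fingers
```

```bash
python3 -c "
from h import *
pose()"
```

```text
t 5.25 pump xy mm [ 35.3 -76.9] z 285.5 yaw 8.15 F along [ 0.7 -0.3] tilt 0.001 0.021729870268154046 59.86685872077942
```

step_arm(
  plan=[
    {"travel":[0,0,-30],"twist":0,"fingers":0},
    {"travel":[0,0,-40],"twist":0,"fingers":0},
    {"travel":[0,0,-31.5],"twist":0,"fingers":0},
    {"travel":[-7,-1,0],"twist":0,"fingers":0},
    {"travel":[-7,-1,0],"twist":0,"fingers":0},
    {"travel":[-4,-0.6,0],"twist":0,"fingers":0},
    {"travel":[-2,-0.3,0],"twist":0,"fingers":0},
    {"travel":[0,0,0],"twist":0,"fingers":0},
  ],
)

```text
t: 6.25
ee_pos: [0.5817, -0.0037, 0.185]
ee_rot: [2.056, 2.374, 0.001]
ft_force: [0.3, -0.0, -2.8]
width: 0.0217
grasp_force: 59.9
```

```bash
python3 -c "
from h import *
pose()"
```

```text
t 6.25 pump xy mm [ 15.7 -76. ] z 185.0 yaw 8.21 F along [ 0.2 -0.1] tilt 0.001 0.021692146695841772 59.866992831230164
```

step_arm(
  plan=[
    {"travel":[-1,-0.14,0],"twist":0,"fingers":0},
    {"travel":[-1,-0.14,0],"twist":0,"fingers":0},
    {"travel":[-1,-0.14,0],"twist":0,"fingers":0},
  ],
)

```text
t: 6.62
ee_pos: [0.579, -0.004, 0.1842]
ee_rot: [2.056, 2.374, 0.001]
ft_force: [2.3, 0.5, -3.9]
width: 0.0216
grasp_force: 59.9
```

step_arm(
  plan=[
    {"travel":[-1,-0.14,0],"twist":0,"fingers":0},
  ],
)

```text
t: 6.75
ee_pos: [0.5787, -0.004, 0.1843]
ee_rot: [2.056, 2.373, 0.003]
ft_force: [6.0, 0.7, -5.9]
width: 0.0218
grasp_force: 59.9
```

step_arm(
  plan=[
    {"travel":[-1,-0.14,0],"twist":0,"fingers":0},
  ],
)

```text
t: 6.88
ee_pos: [0.5785, -0.0041, 0.1845]
ee_rot: [2.055, 2.372, 0.005]
ft_force: [7.4, 1.8, -6.4]
width: 0.0218
grasp_force: 59.9
```

```bash
python3 -c "
from h import *
pose()"
```

```text
t 6.88 pump xy mm [ 12.5 -76. ] z 184.5 yaw 8.19 F along [7.5 0.7] tilt 0.005 0.021813092714642594 59.87162411212921
```

step_arm(
  plan=[
    {"travel":[-1,-0.14,0],"twist":0,"fingers":0},
  ],
)

```text
t: 7.0
ee_pos: [0.5783, -0.0041, 0.1846]
ee_rot: [2.054, 2.371, 0.007]
ft_force: [9.4, 2.6, -8.5]
width: 0.0218
grasp_force: 59.9
```

step_arm(
  plan=[
    {"travel":[-1,-0.14,0],"twist":0,"fingers":0},
  ],
)

```text
t: 7.12
ee_pos: [0.5778, -0.0042, 0.1847]
ee_rot: [2.054, 2.37, 0.009]
ft_force: [10.9, 3.7, -8.5]
width: 0.0217
grasp_force: 59.9
```

step_arm(
  plan=[
    {"travel":[-1,-0.14,0],"twist":0,"fingers":0},
  ],
)

```text
t: 7.25
ee_pos: [0.5769, -0.0044, 0.1847]
ee_rot: [2.054, 2.37, 0.009]
ft_force: [9.9, 2.5, -8.7]
width: 0.0218
grasp_force: 59.9
```

step_arm(
  plan=[
    {"travel":[-0.5,-0.07,0],"twist":0,"fingers":0},
  ],
)

```text
t: 7.38
ee_pos: [0.5764, -0.0044, 0.1848]
ee_rot: [2.054, 2.37, 0.009]
ft_force: [10.0, 2.0, -9.5]
width: 0.0221
grasp_force: 59.9
```

step_arm(
  plan=[
    {"travel":[-1,-0.14,0],"twist":0,"fingers":0},
  ],
)

```text
t: 7.5
ee_pos: [0.5756, -0.0046, 0.1848]
ee_rot: [2.054, 2.37, 0.009]
ft_force: [10.6, 2.5, -8.8]
width: 0.0216
grasp_force: 59.9
```

step_arm(
  plan=[
    {"travel":[-1,-0.14,0],"twist":0,"fingers":0},
  ],
)

```text
t: 7.62
ee_pos: [0.5752, -0.0047, 0.1849]
ee_rot: [2.053, 2.369, 0.011]
ft_force: [12.3, 2.5, -9.3]
width: 0.0222
grasp_force: 59.9
```

step_arm(
  plan=[
    {"travel":[-1,-0.14,0],"twist":0,"fingers":0},
  ],
)

```text
t: 7.75
ee_pos: [0.5748, -0.0047, 0.185]
ee_rot: [2.053, 2.368, 0.013]
ft_force: [15.0, 3.5, -11.7]
width: 0.0219
grasp_force: 59.9
```

step_arm(
  plan=[
    {"travel":[8,1.2,0],"twist":0,"fingers":0},
    {"travel":[11.8,1.7,0],"twist":0,"fingers":0},
    {"travel":[0,0,40],"twist":0,"fingers":0},
    {"travel":[0,0,45],"twist":0,"fingers":0},
    {"travel":[0,0,33],"twist":0,"fingers":0},
    {"travel":[-5.4,37.6,0],"twist":0,"fingers":0},
    {"travel":[-5.4,37.6,0],"twist":0,"fingers":0},
    {"travel":[-5.4,37.6,0],"twist":0,"fingers":0},
    {"travel":[-5.5,37.7,0],"twist":0,"fingers":0},
    {"travel":[0,0,0],"twist":0,"fingers":0},
    {"travel":[0,0,-33],"twist":0,"fingers":0},
    {"travel":[0,0,-45],"twist":0,"fingers":0},
    {"travel":[0,0,-40],"twist":0,"fingers":0},
    {"travel":[-4,-0.6,0],"twist":0,"fingers":0},
    {"travel":[-3,-0.4,0],"twist":0,"fingers":0},
    {"travel":[0,0,0],"twist":0,"fingers":0},
  ],
)

```text
t: 9.75
ee_pos: [0.5623, 0.147, 0.1865]
ee_rot: [2.055, 2.373, 0.004]
ft_force: [0.2, 0.0, -2.7]
width: 0.0215
grasp_force: 59.9
```

```bash
python3 -c "
from h import *
pose()"
```

```text
t 9.75 pump xy mm [18.  75.9] z 186.5 yaw 8.2 F along [0.2 0. ] tilt 0.004 0.021460800057106558 59.86692130565643
```

step_arm(
  plan=[
    {"travel":[-1.5,-0.2,-1.5],"twist":0,"fingers":0},
    {"travel":[-1.5,-0.2,0],"twist":0,"fingers":0},
    {"travel":[-1,-0.14,0],"twist":0,"fingers":0},
  ],
)

```text
t: 10.12
ee_pos: [0.5585, 0.1467, 0.1836]
ee_rot: [2.055, 2.373, 0.004]
ft_force: [4.3, -0.1, -2.6]
width: 0.022
grasp_force: 59.9
```

step_arm(
  plan=[
    {"travel":[-1,-0.14,0],"twist":0,"fingers":0},
    {"travel":[-1,-0.14,0],"twist":0,"fingers":0},
  ],
)

```text
t: 10.38
ee_pos: [0.5578, 0.1466, 0.1837]
ee_rot: [2.054, 2.371, 0.008]
ft_force: [7.7, -0.3, -3.4]
width: 0.0219
grasp_force: 59.9
```

step_arm(
  plan=[
    {"travel":[-1,-0.14,0],"twist":0,"fingers":0},
  ],
)

```text
t: 10.5
ee_pos: [0.5571, 0.1465, 0.1838]
ee_rot: [2.054, 2.371, 0.008]
ft_force: [8.4, 0.5, -4.7]
width: 0.0215
grasp_force: 59.9
```

step_arm(
  plan=[
    {"travel":[-1,-0.14,0],"twist":0,"fingers":0},
  ],
)

```text
t: 10.62
ee_pos: [0.5562, 0.1464, 0.1838]
ee_rot: [2.054, 2.371, 0.009]
ft_force: [8.5, 2.8, -4.2]
width: 0.0216
grasp_force: 59.9
```

step_arm(
  plan=[
    {"travel":[-1,-0.14,0],"twist":0,"fingers":0},
    {"travel":[-1,-0.14,0],"twist":0,"fingers":0},
  ],
)

```text
t: 10.88
ee_pos: [0.5542, 0.1461, 0.1837]
ee_rot: [2.054, 2.371, 0.009]
ft_force: [7.9, 1.6, -4.6]
width: 0.0216
grasp_force: 59.9
```

step_arm(
  plan=[
    {"travel":[-1,-0.14,0],"twist":0,"fingers":0},
  ],
)

```text
t: 11.0
ee_pos: [0.5533, 0.146, 0.1837]
ee_rot: [2.054, 2.371, 0.009]
ft_force: [9.5, 2.1, -5.1]
width: 0.022
grasp_force: 59.9
```

step_arm(
  plan=[
    {"travel":[-1,-0.14,0],"twist":0,"fingers":0},
  ],
)

```text
t: 11.12
ee_pos: [0.5527, 0.1459, 0.1838]
ee_rot: [2.053, 2.37, 0.01]
ft_force: [9.6, 1.9, -4.7]
width: 0.022
grasp_force: 59.9
```

step_arm(
  plan=[
    {"travel":[-1,-0.14,0],"twist":0,"fingers":0},
  ],
)

```text
t: 11.25
ee_pos: [0.552, 0.1458, 0.1839]
ee_rot: [2.053, 2.37, 0.011]
ft_force: [10.4, 2.0, -6.1]
width: 0.0216
grasp_force: 59.9
```

step_arm(
  plan=[
    {"travel":[-1,-0.14,0],"twist":0,"fingers":0},
  ],
)

```text
t: 11.38
ee_pos: [0.5511, 0.1457, 0.1839]
ee_rot: [2.053, 2.37, 0.011]
ft_force: [10.7, 2.0, -6.4]
width: 0.0219
grasp_force: 59.9
```

step_arm(
  plan=[
    {"travel":[-0.7,-0.1,0],"twist":0,"fingers":0},
  ],
)

```text
t: 11.5
ee_pos: [0.5505, 0.1456, 0.1839]
ee_rot: [2.052, 2.37, 0.011]
ft_force: [11.1, 1.5, -6.5]
width: 0.0218
grasp_force: 59.9
```

```bash
python3 -c "
from h import *
pose()"
```

```text
t 11.50 pump xy mm [ 6.1 76.2] z 183.9 yaw 8.22 F along [11.2 -0.1] tilt 0.011 0.021840354833484205 59.89015281200409
```

step_arm(
  plan=[
    {"travel":[-1,-0.14,0],"twist":0,"fingers":0},
  ],
)

```text
t: 11.62
ee_pos: [0.5501, 0.1455, 0.184]
ee_rot: [2.052, 2.369, 0.013]
ft_force: [12.5, 1.3, -7.5]
width: 0.0216
grasp_force: 59.9
```

step_arm(
  plan=[
    {"travel":[-0.8,-0.1,0],"twist":0,"fingers":0},
  ],
)

```text
t: 11.75
ee_pos: [0.5498, 0.1455, 0.1841]
ee_rot: [2.051, 2.369, 0.014]
ft_force: [12.9, 3.8, -8.7]
width: 0.0218
grasp_force: 59.9
```

```bash
python3 -c "
from h import *
pose()"
```

```text
t 11.75 pump xy mm [ 5.4 76.2] z 184.1 yaw 8.22 F along [13.3  1.9] tilt 0.014 0.021814242276058687 59.90786254405975
```

step_arm(
  plan=[
    {"travel":[8,1.2,0],"twist":0,"fingers":0},
    {"travel":[11.8,1.7,0],"twist":0,"fingers":0},
    {"travel":[0,0,40],"twist":0,"fingers":0},
    {"travel":[0,0,45],"twist":0,"fingers":0},
    {"travel":[0,0,33],"twist":0,"fingers":0},
    {"travel":[5.4,-37.6,0],"twist":0,"fingers":0},
    {"travel":[5.4,-37.6,0],"twist":0,"fingers":0},
    {"travel":[5.4,-37.6,0],"twist":0,"fingers":0},
    {"travel":[5.5,-37.7,0],"twist":0,"fingers":0},
    {"travel":[0,0,0],"twist":0,"fingers":0},
    {"travel":[0,0,-33],"twist":0,"fingers":0},
    {"travel":[0,0,-45],"twist":0,"fingers":0},
    {"travel":[0,0,-40],"twist":0,"fingers":0},
    {"travel":[-3,-0.4,0],"twist":0,"fingers":0},
    {"travel":[-3,-0.4,0],"twist":0,"fingers":0},
    {"travel":[0,0,0],"twist":0,"fingers":0},
  ],
)

```text
t: 13.75
ee_pos: [0.5812, -0.0035, 0.185]
ee_rot: [2.054, 2.373, 0.003]
ft_force: [0.2, 0.1, -3.3]
width: 0.0219
grasp_force: 59.9
```

```bash
python3 -c "
from h import *
pose()"
```

```text
t 13.75 pump xy mm [ 15.2 -75.8] z 185.0 yaw 8.23 F along [0.2 0.1] tilt 0.003 0.02193955385956882 59.866889119148254
```

step_arm(
  plan=[
    {"travel":[-1,-0.14,-0.5],"twist":0,"fingers":0},
    {"travel":[-1,-0.14,0],"twist":0,"fingers":0},
    {"travel":[-1,-0.14,0],"twist":0,"fingers":0},
    {"travel":[-1,-0.14,0],"twist":0,"fingers":0},
  ],
)

```text
t: 14.25
ee_pos: [0.5778, -0.004, 0.1829]
ee_rot: [2.055, 2.372, 0.005]
ft_force: [6.1, 1.3, -3.4]
width: 0.0214
grasp_force: 59.9
```

step_arm(
  plan=[
    {"travel":[-1,-0.14,0],"twist":0,"fingers":0},
    {"travel":[-1,-0.14,0],"twist":0,"fingers":0},
  ],
)

```text
t: 14.5
ee_pos: [0.5768, -0.0041, 0.1831]
ee_rot: [2.054, 2.371, 0.007]
ft_force: [7.4, 2.6, -4.9]
width: 0.0216
grasp_force: 59.9
```

step_arm(
  plan=[
    {"travel":[-1,-0.14,0],"twist":0,"fingers":0},
    {"travel":[-1,-0.14,0],"twist":0,"fingers":0},
  ],
)

```text
t: 14.75
ee_pos: [0.575, -0.0044, 0.1831]
ee_rot: [2.054, 2.371, 0.008]
ft_force: [7.6, 1.7, -3.8]
width: 0.0218
grasp_force: 59.9
```

step_arm(
  plan=[
    {"travel":[-1,-0.14,0],"twist":0,"fingers":0},
  ],
)

```text
t: 14.88
ee_pos: [0.574, -0.0045, 0.1831]
ee_rot: [2.054, 2.371, 0.008]
ft_force: [8.0, 2.7, -4.1]
width: 0.0214
grasp_force: 59.9
```

step_arm(
  plan=[
    {"travel":[-1,-0.14,0],"twist":0,"fingers":0},
  ],
)

```text
t: 15.0
ee_pos: [0.5734, -0.0047, 0.1833]
ee_rot: [2.053, 2.37, 0.009]
ft_force: [10.3, 2.5, -4.7]
width: 0.0218
grasp_force: 59.9
```

Sliding well, so I'll keep pushing in the same small steps.

step_arm(
  plan=[
    {"travel":[-1,-0.14,0],"twist":0,"fingers":0},
  ],
)

```text
t: 15.12
ee_pos: [0.5727, -0.0048, 0.1833]
ee_rot: [2.053, 2.37, 0.009]
ft_force: [9.4, 2.0, -5.2]
width: 0.0217
grasp_force: 59.9
```

step_arm(
  plan=[
    {"travel":[-1,-0.14,0],"twist":0,"fingers":0},
  ],
)

```text
t: 15.25
ee_pos: [0.5718, -0.005, 0.1833]
ee_rot: [2.053, 2.369, 0.01]
ft_force: [10.2, 3.0, -5.9]
width: 0.022
grasp_force: 59.9
```

step_arm(
  plan=[
    {"travel":[-0.8,-0.1,0],"twist":0,"fingers":0},
  ],
)

```text
t: 15.38
ee_pos: [0.571, -0.005, 0.1833]
ee_rot: [2.053, 2.369, 0.01]
ft_force: [9.9, 2.8, -5.2]
width: 0.0214
grasp_force: 59.9
```

```bash
python3 -c "
from h import *
pose()"
```

```text
t 15.38 pump xy mm [  5.  -75.8] z 183.3 yaw 8.17 F along [10.2  1.4] tilt 0.01 0.021428308555798192 59.877246022224426
```

step_arm(
  plan=[
    {"travel":[-1,-0.14,0],"twist":0,"fingers":0},
  ],
)

```text
t: 15.5
ee_pos: [0.5701, -0.0051, 0.1833]
ee_rot: [2.053, 2.369, 0.01]
ft_force: [10.4, 1.8, -5.7]
width: 0.0219
grasp_force: 59.9
```

step_arm(
  plan=[
    {"travel":[-1,-0.14,0],"twist":0,"fingers":0},
  ],
)

```text
t: 15.62
ee_pos: [0.5697, -0.0052, 0.1834]
ee_rot: [2.053, 2.368, 0.012]
ft_force: [13.0, 3.0, -6.2]
width: 0.0217
grasp_force: 59.9
```

step_arm(
  plan=[
    {"travel":[-0.8,-0.1,0],"twist":0,"fingers":0},
  ],
)

```text
t: 15.75
ee_pos: [0.5694, -0.0052, 0.1835]
ee_rot: [2.053, 2.368, 0.013]
ft_force: [12.9, 3.7, -6.5]
width: 0.0217
grasp_force: 59.9
```

```bash
python3 -c "
from h import *
pose()"
```

```text
t 15.75 pump xy mm [  3.3 -75.8] z 183.5 yaw 8.16 F along [13.3  1.9] tilt 0.013 0.021700755081277695 59.88654613494873
```

step_arm(
  plan=[
    {"travel":[8,1.2,0],"twist":0,"fingers":0},
    {"travel":[11.8,1.7,0],"twist":0,"fingers":0},
    {"travel":[0,0,40],"twist":0,"fingers":0},
    {"travel":[0,0,45],"twist":0,"fingers":0},
    {"travel":[0,0,33],"twist":0,"fingers":0},
    {"travel":[-5.4,37.6,0],"twist":0,"fingers":0},
    {"travel":[-5.4,37.6,0],"twist":0,"fingers":0},
    {"travel":[-5.4,37.6,0],"twist":0,"fingers":0},
    {"travel":[-5.5,37.7,0],"twist":0,"fingers":0},
    {"travel":[0,0,0],"twist":0,"fingers":0},
    {"travel":[0,0,-33],"twist":0,"fingers":0},
    {"travel":[0,0,-45],"twist":0,"fingers":0},
    {"travel":[0,0,-40],"twist":0,"fingers":0},
    {"travel":[-4,-0.6,0],"twist":0,"fingers":0},
    {"travel":[-4,-0.6,0],"twist":0,"fingers":0},
    {"travel":[0,0,0],"twist":0,"fingers":0},
  ],
)

```text
t: 17.75
ee_pos: [0.5557, 0.1463, 0.1844]
ee_rot: [2.055, 2.373, 0.004]
ft_force: [-0.4, 0.0, -2.9]
width: 0.0217
grasp_force: 59.9
```

step_arm(
  plan=[
    {"travel":[-1,-0.14,0],"twist":0,"fingers":0},
    {"travel":[-1,-0.14,0],"twist":0,"fingers":0},
  ],
)

```text
t: 18.0
ee_pos: [0.5533, 0.1463, 0.1832]
ee_rot: [2.055, 2.374, 0.003]
ft_force: [1.6, 0.7, -2.5]
width: 0.0213
grasp_force: 59.9
```

```bash
python3 -c "
from h import *
pose()"
```

```text
t 18.00 pump xy mm [ 9.  76.5] z 183.2 yaw 8.22 F along [1.7 0.5] tilt 0.003 0.02132160108489597 59.86736297607422
```

step_arm(
  plan=[
    {"travel":[-1,-0.14,0],"twist":0,"fingers":0},
    {"travel":[-1,-0.14,0],"twist":0,"fingers":0},
  ],
)

```text
t: 18.25
ee_pos: [0.5529, 0.1462, 0.1833]
ee_rot: [2.054, 2.372, 0.007]
ft_force: [6.2, 1.4, -1.7]
width: 0.022
grasp_force: 59.9
```

step_arm(
  plan=[
    {"travel":[-1,-0.14,0],"twist":0,"fingers":0},
    {"travel":[-1,-0.14,0],"twist":0,"fingers":0},
  ],
)

```text
t: 18.5
ee_pos: [0.5517, 0.146, 0.1834]
ee_rot: [2.054, 2.371, 0.009]
ft_force: [8.0, 2.2, -2.6]
width: 0.0219
grasp_force: 59.9
```

step_arm(
  plan=[
    {"travel":[-1,-0.14,0],"twist":0,"fingers":0},
    {"travel":[-1,-0.14,0],"twist":0,"fingers":0},
  ],
)

```text
t: 18.75
ee_pos: [0.5498, 0.1457, 0.1833]
ee_rot: [2.054, 2.371, 0.009]
ft_force: [7.8, 1.5, -3.6]
width: 0.0219
grasp_force: 59.9
```

step_arm(
  plan=[
    {"travel":[-1,-0.14,0],"twist":0,"fingers":0},
  ],
)

```text
t: 18.88
ee_pos: [0.5488, 0.1456, 0.1834]
ee_rot: [2.054, 2.371, 0.009]
ft_force: [7.7, 1.5, -2.9]
width: 0.022
grasp_force: 59.9
```

step_arm(
  plan=[
    {"travel":[-1,-0.14,0],"twist":0,"fingers":0},
  ],
)

```text
t: 19.0
ee_pos: [0.5479, 0.1455, 0.1834]
ee_rot: [2.054, 2.371, 0.009]
ft_force: [8.3, 2.1, -4.0]
width: 0.0218
grasp_force: 59.9
```

step_arm(
  plan=[
    {"travel":[-1,-0.14,0],"twist":0,"fingers":0},
  ],
)

```text
t: 19.12
ee_pos: [0.5472, 0.1454, 0.1834]
ee_rot: [2.053, 2.371, 0.01]
ft_force: [9.6, 2.5, -5.6]
width: 0.0221
grasp_force: 59.9
```

step_arm(
  plan=[
    {"travel":[-1,-0.14,0],"twist":0,"fingers":0},
  ],
)

```text
t: 19.25
ee_pos: [0.5465, 0.1453, 0.1835]
ee_rot: [2.053, 2.37, 0.011]
ft_force: [10.2, 2.4, -5.7]
width: 0.0217
grasp_force: 59.9
```

step_arm(
  plan=[
    {"travel":[-1,-0.14,0],"twist":0,"fingers":0},
  ],
)

```text
t: 19.38
ee_pos: [0.5456, 0.1452, 0.1835]
ee_rot: [2.052, 2.37, 0.011]
ft_force: [10.5, 1.5, -5.0]
width: 0.0218
grasp_force: 59.9
```

step_arm(
  plan=[
    {"travel":[-1,-0.14,0],"twist":0,"fingers":0},
  ],
)

```text
t: 19.5
ee_pos: [0.545, 0.1451, 0.1836]
ee_rot: [2.052, 2.37, 0.012]
ft_force: [11.4, 2.0, -5.9]
width: 0.0218
grasp_force: 59.9
```

step_arm(
  plan=[
    {"travel":[-0.8,-0.1,0],"twist":0,"fingers":0},
  ],
)

```text
t: 19.62
ee_pos: [0.5447, 0.145, 0.1836]
ee_rot: [2.052, 2.369, 0.013]
ft_force: [12.6, 2.1, -7.5]
width: 0.0215
grasp_force: 59.9
```

```bash
python3 -c "
from h import *
pose()"
```

```text
t 19.62 pump xy mm [ 0.3 76.4] z 183.6 yaw 8.22 F along [12.8  0.2] tilt 0.013 0.02151255495041492 59.899502992630005
```

step_arm(
  plan=[
    {"travel":[8,1.2,0],"twist":0,"fingers":0},
    {"travel":[13.8,2,0],"twist":0,"fingers":0},
    {"travel":[0,0,40],"twist":0,"fingers":0},
    {"travel":[0,0,45],"twist":0,"fingers":0},
    {"travel":[0,0,33],"twist":0,"fingers":0},
    {"travel":[5.4,-37.6,0],"twist":0,"fingers":0},
    {"travel":[5.4,-37.6,0],"twist":0,"fingers":0},
    {"travel":[5.4,-37.6,0],"twist":0,"fingers":0},
    {"travel":[5.5,-37.7,0],"twist":0,"fingers":0},
    {"travel":[0,0,0],"twist":0,"fingers":0},
    {"travel":[0,0,-33],"twist":0,"fingers":0},
    {"travel":[0,0,-45],"twist":0,"fingers":0},
    {"travel":[0,0,-40],"twist":0,"fingers":0},
    {"travel":[-4,-0.6,0],"twist":0,"fingers":0},
    {"travel":[-4,-0.6,0],"twist":0,"fingers":0},
    {"travel":[0,0,0],"twist":0,"fingers":0},
  ],
)

```text
t: 21.62
ee_pos: [0.5763, -0.004, 0.1845]
ee_rot: [2.054, 2.373, 0.003]
ft_force: [0.1, -0.0, -3.0]
width: 0.0217
grasp_force: 59.9
```

step_arm(
  plan=[
    {"travel":[-1,-0.14,0],"twist":0,"fingers":0},
    {"travel":[-1,-0.14,0],"twist":0,"fingers":0},
  ],
)

```text
t: 21.88
ee_pos: [0.5737, -0.0044, 0.183]
ee_rot: [2.056, 2.374, 0.001]
ft_force: [0.5, 0.4, -3.0]
width: 0.0221
grasp_force: 59.9
```

```bash
python3 -c "
from h import *
pose()"
```

```text
t 21.88 pump xy mm [  7.7 -75.6] z 183.0 yaw 8.21 F along [0.6 0.3] tilt 0.001 0.022050307014340246 59.86689269542694
```

step_arm(
  plan=[
    {"travel":[-1,-0.14,0],"twist":0,"fingers":0},
    {"travel":[-1,-0.14,0],"twist":0,"fingers":0},
  ],
)

```text
t: 22.12
ee_pos: [0.5723, -0.0046, 0.1827]
ee_rot: [2.055, 2.373, 0.003]
ft_force: [3.7, 0.4, -3.1]
width: 0.0218
grasp_force: 59.9
```

step_arm(
  plan=[
    {"travel":[-1,-0.14,0],"twist":0,"fingers":0},
    {"travel":[-1,-0.14,0],"twist":0,"fingers":0},
  ],
)

```text
t: 22.38
ee_pos: [0.5718, -0.0047, 0.1829]
ee_rot: [2.054, 2.372, 0.007]
ft_force: [8.7, 1.4, -3.4]
width: 0.0217
grasp_force: 59.9
```

step_arm(
  plan=[
    {"travel":[-1,-0.14,0],"twist":0,"fingers":0},
    {"travel":[-1,-0.14,0],"twist":0,"fingers":0},
  ],
)

```text
t: 22.62
ee_pos: [0.5701, -0.0049, 0.183]
ee_rot: [2.054, 2.371, 0.007]
ft_force: [7.5, 2.4, -5.0]
width: 0.0219
grasp_force: 59.9
```

step_arm(
  plan=[
    {"travel":[-1,-0.14,0],"twist":0,"fingers":0},
  ],
)

```text
t: 22.75
ee_pos: [0.5691, -0.0049, 0.183]
ee_rot: [2.054, 2.371, 0.007]
ft_force: [8.4, 2.0, -5.2]
width: 0.0217
grasp_force: 59.9
```

step_arm(
  plan=[
    {"travel":[-1,-0.14,0],"twist":0,"fingers":0},
  ],
)

```text
t: 22.88
ee_pos: [0.5683, -0.0051, 0.183]
ee_rot: [2.054, 2.371, 0.008]
ft_force: [9.4, 2.8, -4.7]
width: 0.0216
grasp_force: 59.9
```

step_arm(
  plan=[
    {"travel":[-1,-0.14,0],"twist":0,"fingers":0},
  ],
)

```text
t: 23.0
ee_pos: [0.5677, -0.0052, 0.1831]
ee_rot: [2.054, 2.37, 0.009]
ft_force: [8.8, 3.4, -6.1]
width: 0.0216
grasp_force: 59.9
```

```bash
python3 -c "
from h import *
pose()"
```

```text
t 23.00 pump xy mm [  1.7 -75.5] z 183.1 yaw 8.18 F along [9.2 2.1] tilt 0.009 0.021645852624999178 59.87508773803711
```

Both gaps should now be about 12–13 mm. I'll withdraw with the mallet still raised and check.

step_arm(
  plan=[
    {"travel":[-1,-0.14,0],"twist":0,"fingers":0},
    {"travel":[8,1.2,0],"twist":0,"fingers":0},
    {"travel":[12,1.7,0],"twist":0,"fingers":0},
    {"travel":[0,0,40],"twist":0,"fingers":0},
    {"travel":[0,-10,50],"twist":0,"fingers":0},
    {"travel":[-12.2,-37,10],"twist":2.6,"fingers":0},
    {"travel":[-12.2,-37,0],"twist":2.6,"fingers":0},
    {"travel":[-12.2,-37,0],"twist":2.6,"fingers":0},
    {"travel":[-12.2,-37,0],"twist":2.6,"fingers":0},
    {"travel":[-12.2,-37,0],"twist":2.6,"fingers":0},
    {"travel":[-12.2,-37,0],"twist":2.6,"fingers":0},
    {"travel":[-12.2,-37,0],"twist":2.6,"fingers":0},
    {"travel":[0,-20,0],"twist":2.6,"fingers":0},
    {"travel":[0,0,0],"twist":2.8,"fingers":0},
    {"travel":[0,0,0],"twist":0,"fingers":0},
  ],
)

```text
t: 24.88
ee_pos: [0.4977, -0.2922, 0.2816]
ee_rot: [-1.528, -2.743, -0.0]
ft_force: [-0.2, 0.7, -2.7]
width: 0.0218
grasp_force: 59.9
```

```bash
python3 - <<'E'
from h import *
pose(); print(sense()['ee_pos'])
for k in range(2):
    c,W=look('top','t2.png');C=c['color'];Z=W[...,2]
    v,u=np.mgrid[:384,:512]; m=(u>=180)&(u<=265)&(v>=155)&(v<=260)
    p=(W[...,:2]-O)@R*1000
    for n,(a0) in (('now',(p,Z,C)),('start',None)):
        if n=='start':
            d=np.load('/tmp/top.npz'); q=(d['W'][...,:2]-O)@R*1000;ZZ=d['W'][...,2];CC=d['c']
        else: q,ZZ,CC=p,Z,C
        l=m&(ZZ>.108)&(ZZ<.122)&(CC.min(-1)>90)
        for s,sel in(('L',(q[...,1]>58)&(q[...,1]<90)),('R',(q[...,1]<-58)&(q[...,1]>-90))):
            t=q[l&sel][:,0]; print(n,s,len(t),t.mean().round(2),np.percentile(t,[3,97]).round(1))
b=cv2.cvtColor(C,cv2.COLOR_RGB2BGR)[150:260,175:405]
cv2.imwrite('pics/t2c.png',cv2.resize(b,None,fx=3.4,fy=3.4,interpolation=2))
E
```

```text
t 24.88 pump xy mm [-108.5 -349.6] z 281.6 yaw 31.75 F along [-0.1  0.7] tilt -0.0 0.02183729194311773 59.866565465927124
[ 0.49774765 -0.29216722  0.28155999]
now L 61 -40.28 [-45.2 -34.8]
now R 62 -41.36 [-46.4 -35.8]
start L 60 -29.79 [-35.2 -24.1]
start R 57 -29.8 [-34.6 -24.6]
now L 61 -40.26 [-45.1 -34.6]
now R 62 -41.36 [-46.6 -36. ]
start L 60 -29.79 [-35.2 -24.1]
start R 57 -29.8 [-34.6 -24.6]
```

View pics/t2c.png

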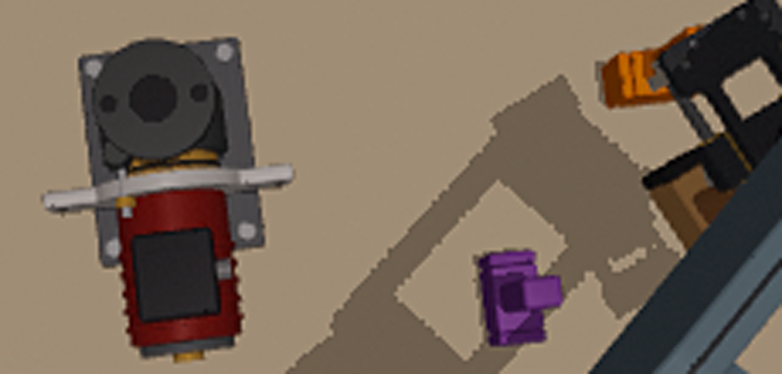

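The crop shows the flange at (165,187) standing well off the volute, with the brass spigot exposed; the gaps measure about 14 and 15 mm. The bystanders haven't moved, so I'll put the mallet back.

step_arm(
  plan=[
    {"travel":[-9,-1.3,-10],"twist":0,"fingers":0},
    {"travel":[0,0,-40],"twist":0,"fingers":0},
    {"travel":[0,0,-45],"twist":0,"fingers":0},
    {"travel":[0,0,-40],"twist":0,"fingers":0},
    {"travel":[0,0,-20],"twist":0,"fingers":0},
    {"travel":[0,0,-8],"twist":0,"fingers":0},
    {"travel":[0,0,0],"twist":0,"fingers":0},
    {"travel":[0,0,0],"twist":0,"fingers":0},
  ],
)

```text
t: 25.98
ee_pos: [0.4895, -0.2936, 0.1203]
ee_rot: [1.526, 2.743, -0.001]
ft_force: [-0.1, 0.0, -3.4]
width: 0.0215
grasp_force: 59.9
```

step_arm(
  plan=[
    {"travel":[0,0,-1.5],"twist":0,"fingers":0},
    {"travel":[0,0,-1.5],"twist":0,"fingers":0},
  ],
)

```text
t: 26.22
ee_pos: [0.4891, -0.2933, 0.1167]
ee_rot: [1.527, 2.744, -0.0]
ft_force: [-0.2, 0.4, -3.2]
width: 0.0217
grasp_force: 59.9
```

step_arm(
  plan=[
    {"travel":[0,0,-1.5],"twist":0,"fingers":0},
    {"travel":[0,0,0],"twist":0,"fingers":0},
  ],
)

```text
t: 26.48
ee_pos: [0.4888, -0.2931, 0.1145]
ee_rot: [-1.527, -2.745, -0.0]
ft_force: [0.3, 0.9, -3.1]
width: 0.0219
grasp_force: 59.9
```

step_arm(
  plan=[
    {"travel":[0,0,-1.5],"twist":0,"fingers":0},
    {"travel":[0,0,0],"twist":0,"fingers":0},
  ],
)

```text
t: 26.72
ee_pos: [0.4888, -0.2931, 0.113]
ee_rot: [-1.527, -2.745, -0.0]
ft_force: [-0.9, -0.3, -2.9]
width: 0.0218
grasp_force: 59.9
```

step_arm(
  plan=[
    {"travel":[0,0,-1],"twist":0,"fingers":0},
    {"travel":[0,0,0],"twist":0,"fingers":0},
  ],
)

```text
t: 26.98
ee_pos: [0.4889, -0.2931, 0.1121]
ee_rot: [-1.527, -2.745, -0.0]
ft_force: [0.5, 0.0, -3.6]
width: 0.0213
grasp_force: 59.9
```

step_arm(
  plan=[
    {"travel":[0,0,-1],"twist":0,"fingers":0},
    {"travel":[0,0,0],"twist":0,"fingers":0},
  ],
)

```text
t: 27.22
ee_pos: [0.489, -0.2932, 0.1115]
ee_rot: [1.527, 2.745, -0.0]
ft_force: [-0.7, 0.8, 0.8]
width: 0.0216
grasp_force: 59.9
```

It's standing on the worktop. I'll open the fingers and rise.

step_arm(
  plan=[
    {"travel":[0,0,0],"twist":0,"fingers":0.4},
    {"travel":[0,0,0],"twist":0,"fingers":0.7},
    {"travel":[0,0,0],"twist":0,"fingers":1},
    {"travel":[0,0,0],"twist":0,"fingers":1},
    {"travel":[0,0,0],"twist":0,"fingers":1},
    {"travel":[0,0,0],"twist":0,"fingers":1},
    {"travel":[0,0,0],"twist":0,"fingers":1},
    {"travel":[0,0,0],"twist":0,"fingers":1},
    {"travel":[0,0,10],"twist":0,"fingers":1},
    {"travel":[0,0,30],"twist":0,"fingers":1},
    {"travel":[0,0,40],"twist":0,"fingers":1},
    {"travel":[0,0,50],"twist":0,"fingers":1},
    {"travel":[-40,-20,10],"twist":0,"fingers":1},
    {"travel":[-50,-20,0],"twist":0,"fingers":1},
    {"travel":[-50,-20,0],"twist":0,"fingers":1},
    {"travel":[-40,-20,0],"twist":0,"fingers":1},
    {"travel":[0,0,0],"twist":0,"fingers":1},
    {"travel":[0,0,0],"twist":0,"fingers":1},
  ],
)

```text
t: 29.48
ee_pos: [0.3093, -0.3731, 0.2517]
ee_rot: [1.528, 2.744, 0.0]
ft_force: [0.7, -0.4, 0.7]
width: 0.0931
grasp_force: 0.0
```

```bash
python3 - <<'E'
from h import *
c,W=look('top','t3.png');C=c['color'];X,Y,Z=np.moveaxis(W,-1,0)
s=(abs(X-.488)<.07)&(abs(Y+.294)<.07)
for a,b in((.14,.16),(.045,.065)):
    m=s&(Z>a)&(Z<b); print(m.sum(),cv2.minAreaRect((W[m][:,:2]*1000).astype(np.float32)))
pose()
E
```

```text
116 ((488.1198425292969, -293.9170227050781), (21.934764862060547, 27.020551681518555), 31.499990463256836)
279 ((488.07183837890625, -293.7076721191406), (69.66191864013672, 35.96342849731445), 32.48891830444336)
t 29.52 pump xy mm [-306.2 -402.6] z 251.6 yaw 31.84 F along [-0.8 -0.8] tilt 0.0 0.0928764380137924 0.0
```

View pics/t3.png

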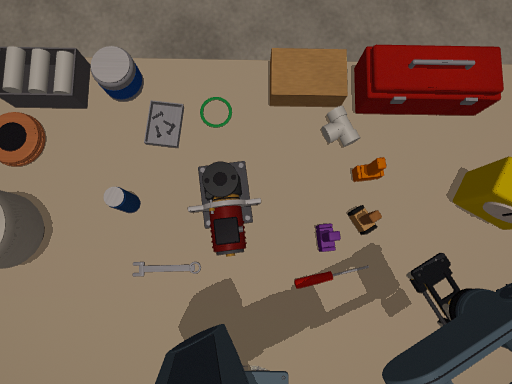

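The mallet stands upright at its original spot (365,219), the head is out at (225,205), the other things are where they were, and the gripper is clear.

```bash
python3 -c "
from bench import arm
print(arm.finish_job())"
```

```text
the job is handed in; nothing more can be done
None
```

The head is off to about 14 mm at the left lug and 15 mm at the right, measured from the camera. The mallet is back upright on its spot and released, and the job was handed in at about 29.5 s with no verdict shown; the gripper's 60 N limit ruled out the 80 N grip, so I held the handle lower and kept taps to about 17 N or less, estimated from the wrist force.

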